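Set the bleed valve of the vacuum chuck

TASK

Set the bleed valve on the lathe's vacuum manifold - the larger handwheel with the upright wooden crank handle: first turn it clockwise (seen from above) until it is fully closed against its stop, then back it off exactly two full turns without running well past. Finish while still gripping the crank handle between the fingers at that setting: do not let go, the program ends holding it. Leave the smaller shut-off wheel and the things lying around as they are.

Things in the scene. Friction and masses are not known exactly. Their poses are not given: they have to be found in the camera images.
- manifold: Vacuum manifold fixed to the bench: plywood board 110x300x16 mm with a brass pipe, a gauge in the middle (top under 95 mm high) and two valves with level handwheels on upright stems. Origin: centre of the board's underside, on the bench top. Board z is up, its y runs along its length. The bleed valve stands at y = +85 mm, the shut-off valve at y = -85 mm, both at x = 0.
- bleed_wheel (a joint): Angle of the bleed handwheel, rad, 0 to 18. 0 = fully closed, against the stop; it grows as the wheel is turned anticlockwise seen from above (opening); one turn is 6.283. At 0, and at every full turn, the crank handle stands on the board's +x side of the wheel's centre; in general at the angle (board yaw + joint value) about the vertical, from world x towards y. Starts between 2.2 and 8. Stays where left: turning takes about 0.12 N m (3 N at the handle).
- wheel_centre (a point): Centre of the bleed handwheel, on its upright axis, 100 mm above the bench. The steel wheel measures 102 mm over its rim, rim 12 mm thick (top 106 mm above the bench), hub nut up to 112 mm.
- crank_handle: Upright turned wooden crank handle on the rim of the bleed handwheel, 45 mm from the wheel's axis: round, 20 mm thick (21 near the top), 50 mm high, from 107 to 157 mm above the bench. It spins freely on its own upright pin, so that a gripper keeping its direction can carry it round in circles. Origin: centre of its underside.
- handle_grip (a point): Point on the crank handle's axis 30 mm above its foot, 137 mm above the bench: where to grip it.
- shutoff_wheel (a joint): Angle of the smaller shut-off handwheel (66 mm over its rim, no crank handle, nut up to 92 mm above the bench), rad. Turns freely both ways; to be left as it is.
- shutoff_rim (a point): A point on the rim of the shut-off wheel, 28 mm from its axis, 80 mm above the bench.
- wax_tin: Bystander: flat round wax tin, 77 mm across, 28 high (sizes in mm). Origin: centre of its underside. Leave it alone.
- blank_walnut: Bystander: dark square wood blank, 20x121x20 (sizes in mm). Origin: centre of its underside. Leave it alone.
- knockout_bar: Bystander: round metal bar 17 thick, 224 long, lying (sizes in mm). Origin: centre of its underside. Leave it alone.
- spigot: Bystander: short round wood piece, 19 thick, 50 long, lying (sizes in mm). Origin: centre of its underside. Leave it alone.
- bottle_stopper: Bystander: turned wooden bottle stopper standing, 39 wide, 80 high (sizes in mm). Origin: centre of its underside. Leave it alone.
- blank_oldbeech: Bystander: grey-brown square wood blank, 30x111x30, lying (sizes in mm). Origin: centre of its underside. Leave it alone.

How it is judged:
On the way, in this order (a step that is already met when the one before it is completed fails the run):
1. the bleed valve is closed against its stop (value of joint bleed_wheel below 0.04 rad), for 0.2 s.
2. the bleed valve is backed off two turns, the crank handle in the fingers (value of joint bleed_wheel between 12.366 and 12.766 rad and contact force between the fingers and crank_handle above 4 N and horizontal distance between the grasp point and handle_grip below 0.018 m), for 0.2 s.
At the end, for the whole second after the job is handed in: After closing to the stop (under 0.04 rad), the bleed wheel stands still at two turns open (12.566 rad +-0.2), its crank handle gripped in the fingers (over 4 N, grasp point within 18 mm of its axis); shut-off rim within 10 mm and bystanders within 30 mm of their starts (all of step 2 and velocity of joint bleed_wheel between -0.1 and 0.1 rad/s and distance of shutoff_rim from where it was at the start of the episode below 0.01 m and distance of each of wax_tin, blank_walnut, knockout_bar, spigot, bottle_stopper, blank_oldbeech from where it was at the start of the episode below 0.03 m); the arm keeps its last pose, push and grip.
It fails at once if the bleed valve is opened well past two turns (value of joint bleed_wheel above 13.066 rad).
It fails at once if the shut-off wheel is turned (distance of shutoff_rim from where it was at the start of the episode above 0.01 m).
It fails at once if a bystander is knocked away or over (distance of any of wax_tin, blank_walnut, knockout_bar, spigot, bottle_stopper, blank_oldbeech from where it was at the start of the episode above 0.03 m or angle between bottle_stopper's own z axis and vertical above 0.5 rad).
It also fails if it takes over 56 s, if anything falls off the work surface, if the arm or the gripper's body presses on something with over 40 N, if the wrist force passes 120 N, or if a joint passes its speed limit or range.

ROBOT

A 7-joint arm with a two-finger parallel gripper is mounted at the origin on a cart in front of the work surface, level with it; the furniture and walls round the work are solid. World frame = base frame: x ahead of the robot, y to its left, z up, the work surface at z = 0. Lengths are in m, angles in rad, forces in N, time in s.
With the tool pointing down it reaches from about 0.4 to 0.85 m from the base axis. Payload 10.4 kg.
Tool frame: the origin (TCP) lies between the finger pads; the fingertips stand manip.tcp_to_tips ahead of it and the grasp point (between the pads) lies 2 mm behind it (manip.tcp_to_tips is the distance from the TCP to the fingertips, in m); y points along the fingers, z is the direction in which the jaws open and shut, and the axes are right-handed (so a half turn about y gives the same grasp; the last joint's range is limited). The gripper opens to 85 mm and grips with 20 to 120 N. Pads are 22 mm wide; open, the fingers measure 114 mm over their backs; the gripper's body (76 mm by 85 mm) begins 54 mm behind the grasp point. The pads swing forward as they close: fully open they stand 13 mm farther back than shut.
Start: joints at [1.186, 0.332, -0.065, 1.46, 0.022, 1.35, -0.088], TCP at [0.221, -0.585, 0.248] pointing down, gripper open.
Joint ranges: [-2.6, 2.6], [-0.5, 2.12], [-1.47, 1.34], [0.16, 2.42], [-1.27, 4.41], [0.06, 2.06], [-2.6, 2.6]. Speed limits (rad/s): [2.22, 2.22, 2.79, 2.79, 3.14, 3.14, 3.14].

INTERFACE

Orientations are given as a unit quaternion [x, y, z, w].
In Python, from workcell import manip gives the robot as it stands. The module is installed in compiled form; this text tells all that it offers.
- The arm moves only by the tool move_arm, never from a script. Its argument "increments" is a list of rows, each an object with "offset": the shift along the tool's x, y, z in m, a list of three; "yaw": the turn about the tool's y in degrees; "jaw": the closure in counts, from 0 (fully open) to 255 (shut). In form: [{"offset": [tx, ty, tz], "yaw": yaw, "jaw": jaw}, ...]. A call has 1 to 10 rows; each row is the pose to reach, as a shift and turn from the pose measured when the call began, along the tool's axes at that moment; what a row does not reach only later rows make up. A row lasts 1/12 s, in which the tool goes at most 41.7 mm and 7.16 degrees, less where a joint would pass 70% of its speed; a pose out of reach is approached as far as the arm can. A call with a gripper value outside its range is refused whole. The fingers move at their own pace and stop on an object; "squeeze" is the grip in N (left out, the last holds). Time passes only in rows, so rows that repeat a pose let the fingers close. It gives the time, the measured TCP pose, the force and the opening at its end, in the units of the state.
- manip.get_obs(): the state, without advancing time (a new reading comes with each control period).
- manip.camera(name): name is "scene" or "top" or "wrist"; returns a dict with "pixels" (384x512x3 uint8, red, green, blue), "depth" (384x512 float32, m along the optical axis (not along the pixel's ray), 0 where there is no reading), "intrinsics" (3x3 intrinsics, pixels), "D" ([k1, k2, p1, p2, k3] as OpenCV has them; the pictures are not rectified), "R" (3x3) and "t" (3): a world point X has camera coordinates R X + t; the wrist camera has in their place "mount" (4x4, takes a point from camera to tool coordinates, whose origin is the TCP and whose axes are the tool frame's). Camera axes: x right, y down, z forward; pixel columns grow to the right and rows downward; lengths in m; the calibration is good to about 2 mm. A picture is of the moment at which its call begins: read the wrist's pose just before it.
- manip.hand_in(): hands the job in, once; it reports no verdict.
Trained networks look in a picture, given as the dict that the camera call returned (one of the last four; its "shot" number tells which), for a name from the list of things; names that differ only in an ending like _2 or _b are one class to them, and where a whole thing is asked for, a point or a joint stands for the part that bears it (a point fixed in the world has none). Each returns a list of dicts, best first, with "confidence" (0 to 1); they miss things now and then, are a little off and sometimes report something else, mostly with a low value. They report only what shows in the picture. A call takes as long as a camera call.
- manip.recognise(picture, query): "bbox" ([left, top, right, bottom] in pixels, round what is visible of it).
- manip.spot_point(picture, query): "centre" ([column, row] in pixels: a listed point, or the origin of a listed thing).
The state is a dict: "clock": time; "joint_pos": joint angles; "joint_velocities": joint speeds; "tau": joint torques, N m; "position": TCP position; "ee_rot": TCP orientation; "ft_force": force on the tool from outside, world axes, zero at the start; "torque": the same for the moment, N m; "grip_width": opening from 0.0 (shut) to 1.0 (fully open).
Only numpy, scipy, OpenCV 4.12 (cv2) and the standard library are available. Lean on these libraries where they do the work, as an engineer would, in place of code of your own. Each camera call takes 0.05 s, during which the arm holds its last target. There are 200 camera calls.

## Working session

There is one attempt and no reset: what is moved stays moved. The work goes in short steps, Python scripts to look and compute and a tool call to move; the robot and the scene stay as the last step left them, time stands still between calls to the robot, and variables do not carry over. Pictures are saved under pics/ and viewed, about 8 in all and at most 12, crops included, and the job is handed in when it is done.

Besides the shell and the picture viewer there is one more tool, called after ">>>" as a command line: name --argument value ..., lists and objects as JSON in quotes. move_arm: Moves the arm, as the interface text tells. Its arguments: {"type":"object","properties":{"increments":{"type":"array","items":{"type":"object","properties":{"offset":{"type":"array","items":{"type":"number"}},"yaw":{"type":"number"},"jaw":{"type":"number"}}}},"squeeze":{"type":"number"}},"required":["increments"]}

```bash
mkdir -p pics; cat > h.py <<'E'
import numpy as np, cv2
from workcell import manip
from scipy.spatial.transform import Rotation as Ro
def obs():
    o=manip.get_obs(); print('t',round(o['clock'],2),'pos',np.round(o['position'],4),'F',np.round(o['ft_force'],1),'w',round(o['grip_width'],3)); print('R',np.round(Ro.from_quat(o['ee_rot']).as_matrix(),3).tolist(),'q',np.round(o['joint_pos'],3)); return o
def ray(c,px,o=None):
    n=cv2.undistortPoints(np.array([[px]],float),c['intrinsics'],c['D'])[0,0]; d=np.array([n[0],n[1],1.])
    if 'R' in c: R=np.array(c['R']).T; return -R@np.array(c['t']), R@d
    M=np.array(c['mount']); T=np.eye(4); T[:3,:3]=Ro.from_quat(o['ee_rot']).as_matrix(); T[:3,3]=o['position']; W=T@M
    return W[:3,3], W[:3,:3]@d
def atz(c,px,z,o=None):
    p,d=ray(c,px,o); return p+d*(z-p[2])/d[2]
E
python3 - <<'E'
from h import *
o=obs(); print(manip.tcp_to_tips)
Z=dict(wheel_centre=.1,handle_grip=.137,crank_handle=.107,manifold=0,shutoff_rim=.08)
ims=[]
for n in ('scene','top'):
    c=manip.camera(n); ims.append(c['pixels'])
    for q,z in Z.items():
        for r in manip.spot_point(c,q)[:2]: print(n,q,round(r['confidence'],2),np.round(r['centre']),np.round(atz(c,r['centre'],z),4))
    if n=='top':
        for q in ['wax_tin','blank_walnut','knockout_bar','spigot','bottle_stopper','blank_oldbeech']:
            for r in manip.spot_point(c,q)[:1]: print(q,round(r['confidence'],2),np.round(r['centre']),np.round(atz(c,r['centre'],0),3))
im=np.hstack(ims); cv2.imwrite('pics/a.png',cv2.resize(ims[1][:,:,::-1],(800,600))); cv2.imwrite('pics/b.png',cv2.resize(ims[0][:,:,::-1],(800,600)))
E
```

```text
t 0.0 pos [ 0.2211 -0.5842  0.2475] F [ 0.8  0.3 -0.1] w 1.003
R [[-0.935, -0.001, 0.354], [-0.354, 0.001, -0.935], [0.0, -1.0, -0.001]] q [ 1.186  0.333 -0.065  1.461  0.022  1.35  -0.088]
0.017
scene wheel_centre 0.85 [234. 218.] [0.5052 0.0879 0.1   ]
scene handle_grip 0.59 [220. 194.] [0.5491 0.08   0.137 ]
scene crank_handle 0.5 [219. 207.] [0.5495 0.083  0.107 ]
scene manifold 0.62 [259. 243.] [ 0.4976  0.009  -0.    ]
scene shutoff_rim 0.82 [294. 192.] [ 0.4895 -0.1203  0.08  ]
top wheel_centre 0.78 [197. 200.] [0.5087 0.0818 0.1   ]
top wheel_centre 0.45 [197. 181.] [0.5556 0.0819 0.1   ]
top handle_grip 0.58 [196. 178.] [0.5555 0.0784 0.137 ]
top crank_handle 0.53 [198. 179.] [0.5577 0.0774 0.107 ]
top manifold 0.84 [233. 205.] [ 0.5035 -0.0023  0.    ]
top manifold 0.36 [317. 219.] [ 0.4588 -0.2297  0.    ]
top shutoff_rim 0.7 [277. 206.] [ 0.4911 -0.1152  0.08  ]
wax_tin 0.69 [312. 219.] [ 0.46  -0.217  0.   ]
blank_walnut 0.7 [213. 175.] [0.584 0.049 0.   ]
knockout_bar 0.59 [223. 235.] [0.423 0.025 0.   ]
spigot 0.4 [268. 178.] [ 0.573 -0.101  0.   ]
bottle_stopper 0.56 [254. 179.] [ 0.573 -0.061  0.   ]
blank_oldbeech 0.91 [153. 206.] [0.504 0.212 0.   ]
```

View pics/a.png

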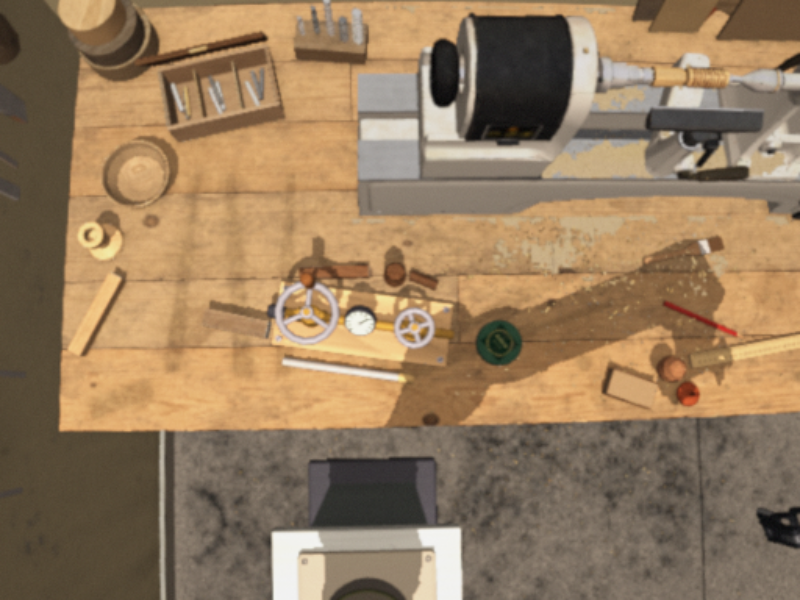

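View pics/b.png

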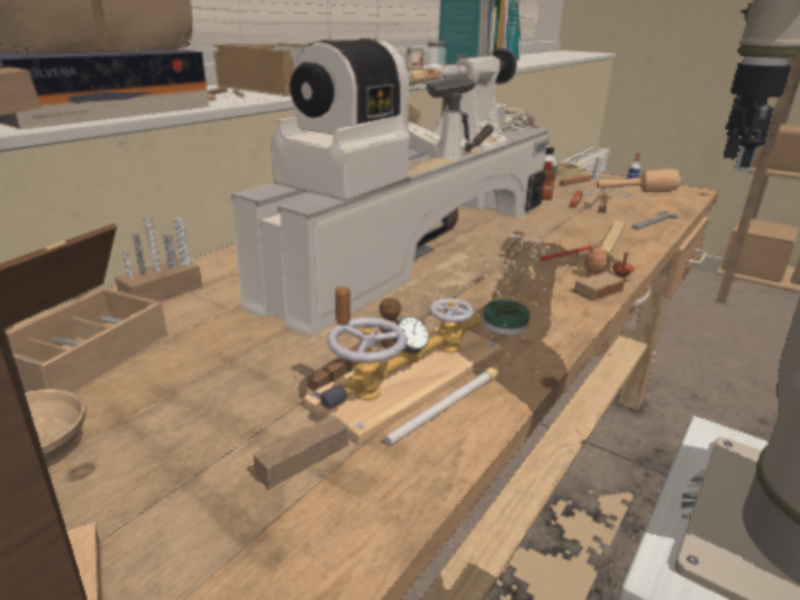

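Top view: the bleed wheel is at about (306,313) in the 800 px image with its handle at (307,275), on the far (+x) side, so the joint starts near 6.28. The walnut blank lies behind it, the bar in front and the beech blank to the left. The scene view agrees. I'm moving over it and turning the jaws along world x.

>>> move_arm --increments '[{"offset":[-0.028,0,-0.027],"yaw":-6},{"offset":[-0.056,0,-0.054],"yaw":-12},{"offset":[-0.084,0,-0.081],"yaw":-19},{"offset":[-0.112,0,-0.108],"yaw":-26},{"offset":[-0.14,0,-0.135],"yaw":-33},{"offset":[-0.168,0,-0.162],"yaw":-40},{"offset":[-0.196,0,-0.189],"yaw":-47},{"offset":[-0.224,0,-0.216],"yaw":-54},{"offset":[-0.252,0,-0.243],"yaw":-61},{"offset":[-0.28,0,-0.27],"yaw":-68}]'

```text
invalid input at $.increments[0]: expected keys offset, yaw, jaw
```

```bash
cat >> h.py <<'E'
def to(p):
    o=manip.get_obs(); R=Ro.from_quat(o['ee_rot']).as_matrix(); print('offset',np.round(R.T@(np.array(p)-o['position']),4),'yaw to z||x', round(np.degrees(np.arctan2(R[1,2],R[0,2])),2))
E
python3 -c "
from h import *
obs(); to([.53,.08,.26])"
```

```text
t 0.9 pos [ 0.2212 -0.5845  0.2483] F [0.5 0.3 0.6] w 1.002
R [[-0.935, 0.0, 0.354], [-0.354, -0.0, -0.935], [-0.0, -1.0, 0.0]] q [ 1.186  0.332 -0.065  1.46   0.022  1.35  -0.089]
offset [-0.524  -0.0117 -0.5122] yaw to z||x -69.27
```

>>> move_arm --increments '[{"offset":[-0.028,0,-0.027],"yaw":-6,"jaw":0},{"offset":[-0.056,0,-0.054],"yaw":-12,"jaw":0},{"offset":[-0.084,0,-0.081],"yaw":-19,"jaw":0},{"offset":[-0.112,0,-0.108],"yaw":-26,"jaw":0},{"offset":[-0.14,0,-0.135],"yaw":-33,"jaw":0},{"offset":[-0.168,0,-0.162],"yaw":-40,"jaw":0},{"offset":[-0.196,0,-0.189],"yaw":-47,"jaw":0},{"offset":[-0.224,0,-0.216],"yaw":-54,"jaw":0},{"offset":[-0.252,0,-0.243],"yaw":-61,"jaw":0},{"offset":[-0.28,0,-0.27],"yaw":-68,"jaw":0}]'

```text
clock: 1.73
position: [0.3879, -0.2312, 0.2486]
ee_rot: [0.496, -0.504, 0.504, -0.496]
ft_force: [1.1, -0.8, 0.3]
grip_width: 1.001
```

```bash
python3 -c "
from h import *
obs(); to([.53,.08,.26])"
```

```text
t 1.73 pos [ 0.3879 -0.2312  0.2486] F [ 1.1 -0.8  0.3] w 1.001
R [[-0.016, 0.0, 1.0], [-1.0, -0.001, -0.016], [0.001, -1.0, 0.0]] q [ 0.889 -0.032 -0.44   1.873 -0.014  1.297  0.437]
offset [-0.3134 -0.0116  0.137 ] yaw to z||x -0.94
```

>>> move_arm --increments '[{"offset":[-0.035,-0.001,0.015],"yaw":-0.9,"jaw":0},{"offset":[-0.07,-0.002,0.03],"yaw":-0.9,"jaw":0},{"offset":[-0.105,-0.004,0.045],"yaw":-0.9,"jaw":0},{"offset":[-0.14,-0.005,0.06],"yaw":-0.9,"jaw":0},{"offset":[-0.175,-0.006,0.075],"yaw":-0.9,"jaw":0},{"offset":[-0.21,-0.008,0.09],"yaw":-0.9,"jaw":0},{"offset":[-0.245,-0.01,0.105],"yaw":-0.9,"jaw":0},{"offset":[-0.28,-0.011,0.12],"yaw":-0.9,"jaw":0},{"offset":[-0.313,-0.012,0.137],"yaw":-0.9,"jaw":0},{"offset":[-0.313,-0.012,0.137],"yaw":-0.9,"jaw":0}]'

```text
clock: 2.57
position: [0.5311, 0.087, 0.2606]
ee_rot: [-0.501, 0.499, -0.498, 0.503]
ft_force: [-0.5, 0.0, -0.4]
grip_width: 1.0
```

```bash
python3 - <<'E'
from h import *
o=obs(); c=manip.camera('wrist')
for q,z in dict(wheel_centre=.1,handle_grip=.137,crank_handle=.107,manifold=0).items():
    for r in manip.spot_point(c,q)[:2]: print(q,round(r['confidence'],2),np.round(r['centre']),np.round(atz(c,r['centre'],z,o),4))
cv2.imwrite('pics/c.png',c['pixels'][:,:,::-1])
E
```

```text
t 2.57 pos [0.5311 0.087  0.2606] F [-0.5  0.  -0.4] w 1.0
R [[0.007, 0.001, 1.0], [-1.0, 0.003, 0.007], [-0.003, -1.0, 0.001]] q [ 0.453  0.213 -0.792  1.642  0.152  1.349 -0.354]
wheel_centre 0.61 [235. 180.] [0.5086 0.0866 0.1   ]
handle_grip 0.79 [286. 198.] [0.5556 0.0798 0.137 ]
handle_grip 0.23 [236. 181.] [0.5119 0.0949 0.137 ]
crank_handle 0.79 [280. 190.] [0.5521 0.0791 0.107 ]
manifold 0.77 [236. 222.] [5.01e-01 5.00e-04 0.00e+00]
```

View pics/c.png

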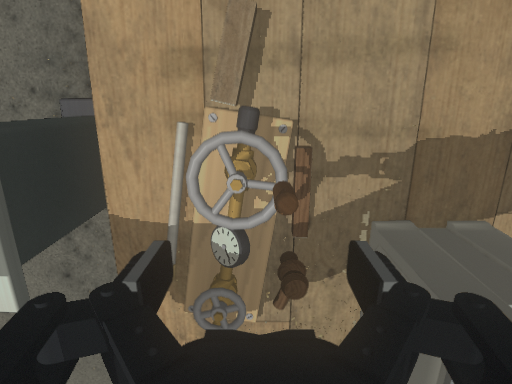

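Wrist view: handle top at (285,197), wheel hub at (236,183), the stopper at (292,272), and the shut-off wheel below at (218,310). The handle axis is about (0.5535, 0.0795) and the wheel centre about (0.508, 0.0866). Next I descend and grip.

>>> move_arm --increments '[{"offset":[0.007,0.02,0.022],"yaw":0,"jaw":0},{"offset":[0.007,0.05,0.0225],"yaw":0,"jaw":0},{"offset":[0.007,0.08,0.0225],"yaw":0,"jaw":0},{"offset":[0.007,0.105,0.0225],"yaw":0,"jaw":0},{"offset":[0.007,0.12,0.0225],"yaw":0,"jaw":0},{"offset":[0.007,0.12,0.0225],"yaw":0,"jaw":0},{"offset":[0.007,0.12,0.0225],"yaw":0,"jaw":120},{"offset":[0.007,0.12,0.0225],"yaw":0,"jaw":255},{"offset":[0.007,0.12,0.0225],"yaw":0,"jaw":255},{"offset":[0.007,0.12,0.0225],"yaw":0,"jaw":255}]' --squeeze 60

```text
clock: 3.65
position: [0.5531, 0.0707, 0.1417]
ee_rot: [0.499, -0.5, 0.502, -0.499]
ft_force: [-0.1, 0.5, 0.8]
grip_width: 0.458
```

```bash
python3 -c "
from h import *
obs()"
```

```text
t 3.65 pos [0.5531 0.0707 0.1417] F [-0.1  0.5  0.8] w 0.458
R [[-0.003, 0.002, 1.0], [-1.0, -0.002, -0.003], [0.002, -1.0, 0.002]] q [ 0.416  0.363 -0.746  1.742  0.272  1.14  -0.415]
```

>>> move_arm --increments '[{"offset":[-0.009,0.001,0],"yaw":0,"jaw":120},{"offset":[-0.009,0.001,0],"yaw":0,"jaw":120},{"offset":[-0.009,0.001,0],"yaw":0,"jaw":120}]'

```text
clock: 3.9
position: [0.5532, 0.0807, 0.1411]
ee_rot: [0.499, -0.499, 0.502, -0.5]
ft_force: [0.2, -0.2, 0.4]
grip_width: 0.532
```

```bash
python3 -c "
from h import *
obs()"
```

```text
t 3.9 pos [0.5532 0.0807 0.1411] F [ 0.2 -0.2  0.4] w 0.532
R [[-0.002, 0.003, 1.0], [-1.0, -0.002, -0.002], [0.002, -1.0, 0.003]] q [ 0.4    0.368 -0.749  1.739  0.276  1.14  -0.434]
```

>>> move_arm --increments '[{"offset":[0.001,0,0],"yaw":0,"jaw":255},{"offset":[0.001,0,0],"yaw":0,"jaw":255},{"offset":[0.001,0,0],"yaw":0,"jaw":255},{"offset":[0.001,0,0],"yaw":0,"jaw":255},{"offset":[0.001,0,0],"yaw":0,"jaw":255}]'

```text
clock: 4.32
position: [0.5534, 0.0797, 0.1414]
ee_rot: [0.499, -0.499, 0.502, -0.5]
ft_force: [0.1, 0.1, 2.9]
grip_width: 0.219
```

```bash
python3 - <<'E'
from h import *
o=obs(); c=manip.camera('wrist')
for q,z in dict(wheel_centre=.1,handle_grip=.137,crank_handle=.107,manifold=0).items():
    for r in manip.spot_point(c,q)[:2]: print(q,round(r['confidence'],2),np.round(r['centre']),np.round(atz(c,r['centre'],z,o),4))
cv2.imwrite('pics/d.png',c['pixels'][:,:,::-1])
E
```

```text
t 4.32 pos [0.5534 0.0797 0.1414] F [0.1 0.1 2.9] w 0.219
R [[-0.002, 0.004, 1.0], [-1.0, -0.002, -0.002], [0.002, -1.0, 0.004]] q [ 0.401  0.367 -0.749  1.739  0.275  1.139 -0.432]
wheel_centre 0.74 [183. 217.] [0.5086 0.0868 0.1   ]
handle_grip 0.56 [258. 259.] [0.5536 0.0793 0.137 ]
crank_handle 0.92 [257. 232.] [0.5532 0.08   0.107 ]
manifold 0.82 [204. 261.] [ 4.996e-01 -4.000e-04  0.000e+00]
```

View pics/d.png

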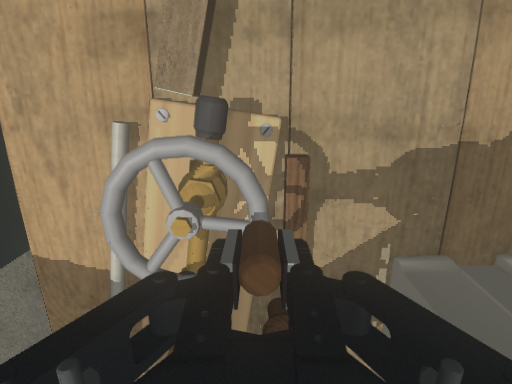

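The handle at (259,255) sits squarely between the pads, and width 0.22 matches its 20 mm. Next I turn clockwise, computing the offsets for the arc.

```bash
cat >> h.py <<'E'
def arc(f0,f1,n=10,C=(.5086,.0868),r=.045,z=.141):
    o=manip.get_obs(); R=Ro.from_quat(o['ee_rot']).as_matrix(); d=o['position'][:2]-np.array(C)
    print('t',round(o['clock'],2),'now phi',round(np.degrees(np.arctan2(d[1],d[0])),1),'r',round(np.hypot(*d),4),'z',round(o['position'][2],4),'F',np.round(o['ft_force'],1),'w',round(o['grip_width'],3),'yaw',round(np.degrees(np.arctan2(R[1,2],R[0,2])),2),'q',np.round(o['joint_pos'],2))
    for f in np.radians(np.linspace(f0,f1,n+1)[1:]):
        print(np.round(R.T@(np.array([C[0]+r*np.cos(f),C[1]+r*np.sin(f),z])-o['position']),4).tolist())
E
python3 -c "
from h import *
arc(-9,-109)"
```

```text
t 4.57 now phi -9.0 r 0.0454 z 0.1413 F [ 0.4 -0.7  3.5] w 0.218 yaw -0.1 q [ 0.4   0.37 -0.75  1.74  0.28  1.14 -0.43]
[0.0075, 0.0003, -0.0022]
[0.0147, 0.0003, -0.0054]
[0.0212, 0.0003, -0.0098]
[0.0269, 0.0003, -0.0152]
[0.0315, 0.0003, -0.0216]
[0.0349, 0.0003, -0.0286]
[0.0371, 0.0002, -0.0362]
[0.0379, 0.0002, -0.044]
[0.0374, 0.0002, -0.0518]
[0.0355, 0.0002, -0.0594]
```

>>> move_arm --increments '[{"offset":[0.0075,0,-0.002],"yaw":0,"jaw":255},{"offset":[0.0145,0,-0.0055],"yaw":0,"jaw":255},{"offset":[0.021,0,-0.01],"yaw":0,"jaw":255},{"offset":[0.027,0,-0.015],"yaw":0,"jaw":255},{"offset":[0.0315,0,-0.0215],"yaw":0,"jaw":255},{"offset":[0.035,0,-0.0285],"yaw":0,"jaw":255},{"offset":[0.037,0,-0.036],"yaw":0,"jaw":255},{"offset":[0.038,0,-0.044],"yaw":0,"jaw":255},{"offset":[0.0375,0,-0.052],"yaw":0,"jaw":255},{"offset":[0.0355,0,-0.0595],"yaw":0,"jaw":255}]'

```text
clock: 5.4
position: [0.494, 0.0426, 0.1413]
ee_rot: [0.499, -0.499, 0.503, -0.499]
ft_force: [3.2, -3.3, 4.4]
grip_width: 0.221
```

```bash
python3 -c "
from h import *
arc(-109,-229)"
```

```text
t 5.4 now phi -108.3 r 0.0466 z 0.1413 F [ 3.2 -3.3  4.4] w 0.221 yaw -0.2 q [ 0.53  0.22 -0.77  1.9   0.18  1.09 -0.32]
[-0.0056, 0.0002, -0.0086]
[-0.0113, 0.0002, -0.0161]
[-0.0184, 0.0001, -0.0223]
[-0.0266, 0.0001, -0.0269]
[-0.0356, 0.0, -0.0297]
[-0.0449, 0.0, -0.0305]
[-0.0543, -0.0, -0.0294]
[-0.0632, -0.0, -0.0264]
[-0.0713, -0.0, -0.0216]
[-0.0782, -0.0, -0.0152]
```

>>> move_arm --increments '[{"offset":[-0.0055,0,-0.0085],"yaw":0,"jaw":255},{"offset":[-0.0115,0,-0.016],"yaw":0,"jaw":255},{"offset":[-0.0185,0,-0.0225],"yaw":0,"jaw":255},{"offset":[-0.0265,0,-0.027],"yaw":0,"jaw":255},{"offset":[-0.0355,0,-0.0295],"yaw":0,"jaw":255},{"offset":[-0.045,0,-0.0305],"yaw":0,"jaw":255},{"offset":[-0.0545,0,-0.0295],"yaw":0,"jaw":255},{"offset":[-0.063,0,-0.0265],"yaw":0,"jaw":255},{"offset":[-0.0715,0,-0.0215],"yaw":0,"jaw":255},{"offset":[-0.078,0,-0.015],"yaw":0,"jaw":255}]'

```text
clock: 6.23
position: [0.48, 0.1201, 0.1412]
ee_rot: [0.499, -0.498, 0.504, -0.499]
ft_force: [3.0, -9.4, 7.0]
grip_width: 0.219
```

```bash
python3 -c "
from h import *
arc(-229,-339)"
```

```text
t 6.23 now phi 130.7 r 0.0439 z 0.1412 F [ 3.  -9.4  7. ] w 0.219 yaw -0.24 q [ 0.41  0.23 -0.83  1.9   0.2   1.09 -0.49]
[-0.0057, 0.0002, 0.0061]
[-0.0093, 0.0002, 0.0139]
[-0.0114, 0.0003, 0.0223]
[-0.0118, 0.0003, 0.0309]
[-0.0106, 0.0004, 0.0395]
[-0.0077, 0.0004, 0.0476]
[-0.0034, 0.0005, 0.0551]
[0.0023, 0.0006, 0.0616]
[0.0091, 0.0006, 0.0668]
[0.0168, 0.0007, 0.0707]
```

>>> move_arm --increments '[{"offset":[-0.005,0,0.006],"yaw":0,"jaw":255},{"offset":[-0.0085,0,0.0135],"yaw":0,"jaw":255},{"offset":[-0.0105,0,0.022],"yaw":0,"jaw":255},{"offset":[-0.011,0,0.0305],"yaw":0,"jaw":255},{"offset":[-0.0095,0,0.039],"yaw":0,"jaw":255},{"offset":[-0.0065,0,0.0475],"yaw":0,"jaw":255},{"offset":[-0.0025,0,0.055],"yaw":0,"jaw":255},{"offset":[0.0035,0,0.0615],"yaw":0,"jaw":255},{"offset":[0.01,0,0.0665],"yaw":0,"jaw":255},{"offset":[0.0175,0,0.0705],"yaw":0,"jaw":255}]'

```text
clock: 7.07
position: [0.5496, 0.104, 0.1413]
ee_rot: [0.499, -0.499, 0.502, -0.499]
ft_force: [-3.8, 2.6, 3.3]
grip_width: 0.218
```

```bash
sed -i 's/C=(.5086,.0868)/C=(.5083,.0857)/' h.py; python3 -c "
from h import *
arc(-339,-375,9)"
```

```text
t 7.07 now phi 23.9 r 0.0452 z 0.1413 F [-3.8  2.6  3.3] w 0.218 yaw -0.13 q [ 0.38  0.38 -0.78  1.74  0.29  1.14 -0.49]
[0.0051, 0.0004, 0.0018]
[0.0082, 0.0004, 0.0026]
[0.0113, 0.0004, 0.0032]
[0.0144, 0.0004, 0.0036]
[0.0175, 0.0004, 0.0037]
[0.0207, 0.0004, 0.0037]
[0.0238, 0.0004, 0.0034]
[0.0269, 0.0004, 0.0029]
[0.0299, 0.0005, 0.0022]
```

>>> move_arm --increments '[{"offset":[0.005,0,0.002],"yaw":0,"jaw":255},{"offset":[0.008,0,0.0025],"yaw":0,"jaw":255},{"offset":[0.0115,0,0.003],"yaw":0,"jaw":255},{"offset":[0.0145,0,0.0035],"yaw":0,"jaw":255},{"offset":[0.0175,0,0.0035],"yaw":0,"jaw":255},{"offset":[0.0205,0,0.0035],"yaw":0,"jaw":255},{"offset":[0.024,0,0.0035],"yaw":0,"jaw":255},{"offset":[0.026,0,0.003],"yaw":0,"jaw":255},{"offset":[0.026,0,0.003],"yaw":0,"jaw":255}]'

```text
clock: 7.82
position: [0.553, 0.0781, 0.1414]
ee_rot: [0.499, -0.499, 0.502, -0.5]
ft_force: [6.0, 4.2, -3.1]
grip_width: 0.218
```

```bash
python3 -c "
from h import *
arc(-5,-15,2)"
```

```text
t 7.82 now phi -9.6 r 0.0454 z 0.1414 F [ 6.   4.2 -3.1] w 0.218 yaw -0.14 q [ 0.42  0.37 -0.77  1.74  0.28  1.14 -0.44]
[0.0002, 0.0004, -0.0004]
[0.0041, 0.0004, -0.0013]
```

>>> move_arm --increments '[{"offset":[0.002,0,-0.0005],"yaw":0,"jaw":255},{"offset":[0.004,0,-0.001],"yaw":0,"jaw":255},{"offset":[0.004,0,-0.001],"yaw":0,"jaw":255}]'

```text
clock: 8.07
position: [0.5529, 0.0777, 0.1416]
ee_rot: [-0.497, 0.499, -0.501, 0.503]
ft_force: [10.2, 15.3, -7.2]
grip_width: 0.224
```

```bash
python3 -c "
from h import *
arc(-10,-20,2)"
```

```text
t 8.07 now phi -10.2 r 0.0453 z 0.1416 F [10.2 15.3 -7.2] w 0.224 yaw 0.02 q [ 0.43  0.37 -0.77  1.74  0.28  1.13 -0.43]
[0.0036, 0.0006, -0.0011]
[0.0074, 0.0005, -0.0023]
```

>>> move_arm --increments '[{"offset":[0.005,0,-0.001],"yaw":0,"jaw":255},{"offset":[0.006,0,-0.0015],"yaw":0,"jaw":255},{"offset":[0.006,0,-0.0015],"yaw":0,"jaw":255},{"offset":[0.006,0,-0.0015],"yaw":0,"jaw":255}]'

```text
clock: 8.4
position: [0.5526, 0.0773, 0.1417]
ee_rot: [-0.495, 0.498, -0.499, 0.507]
ft_force: [15.7, 21.8, -14.4]
grip_width: 0.22
```

```bash
python3 - <<'E'
from h import *
o=obs(); c=manip.camera('wrist')
for q,z in dict(wheel_centre=.1,handle_grip=.137,crank_handle=.107,manifold=0).items():
    for r in manip.spot_point(c,q)[:1]: print(q,round(r['confidence'],2),np.round(r['centre']),np.round(atz(c,r['centre'],z,o),4))
cv2.imwrite('pics/e.png',c['pixels'][:,:,::-1])
arc(-10,-20,2)
E
```

```text
t 8.4 pos [0.5526 0.0773 0.1417] F [ 15.7  21.8 -14.4] w 0.22
R [[0.005, 0.013, 1.0], [-1.0, 0.011, 0.005], [-0.011, -1.0, 0.013]] q [ 0.435  0.362 -0.773  1.75   0.27   1.125 -0.415]
wheel_centre 0.86 [182. 214.] [0.5079 0.0867 0.1   ]
handle_grip 0.9 [260. 256.] [0.5541 0.0783 0.137 ]
crank_handle 0.67 [258. 232.] [0.5531 0.078  0.107 ]
manifold 0.7 [201. 262.] [ 0.4973 -0.0013  0.    ]
t 8.65 now phi -10.7 r 0.0451 z 0.1417 F [ 15.   20.8 -13.5] w 0.219 yaw 0.28 q [ 0.43  0.36 -0.77  1.75  0.27  1.12 -0.41]
[0.0033, 0.0006, -0.0009]
[0.007, 0.0006, -0.0021]
```

View pics/e.png

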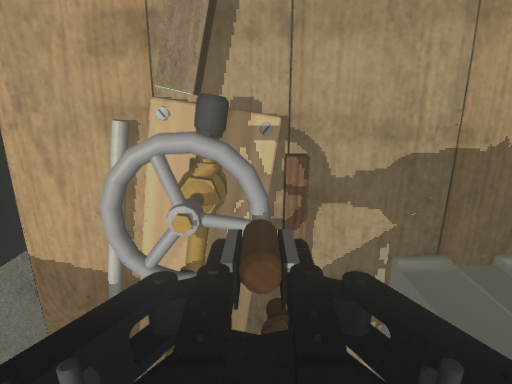

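The valve is firmly on its stop: 22 N with no motion, handle at about (0.553, 0.078), TCP angle about −10°. The picture shows the handle still held at (260,256). Next I open two turns anticlockwise.

```bash
python3 -c "
from h import *
arc(-10,100)"
```

```text
t 8.65 now phi -10.7 r 0.0451 z 0.1417 F [ 15.   20.8 -13.5] w 0.219 yaw 0.28 q [ 0.43  0.36 -0.77  1.75  0.27  1.12 -0.41]
[-0.0091, 0.0008, 0.0007]
[-0.0177, 0.0009, -0.0002]
[-0.0259, 0.0009, -0.0028]
[-0.0335, 0.001, -0.0069]
[-0.0402, 0.001, -0.0123]
[-0.0457, 0.0009, -0.019]
[-0.0499, 0.0009, -0.0265]
[-0.0525, 0.0008, -0.0347]
[-0.0535, 0.0007, -0.0433]
[-0.0529, 0.0006, -0.0519]
```

>>> move_arm --increments '[{"offset":[-0.009,0.0005,0.0005],"yaw":0.2,"jaw":255},{"offset":[-0.0175,0.0005,0],"yaw":0.2,"jaw":255},{"offset":[-0.026,0.0005,-0.003],"yaw":0.2,"jaw":255},{"offset":[-0.0335,0.001,-0.007],"yaw":0.2,"jaw":255},{"offset":[-0.04,0.001,-0.0125],"yaw":0.2,"jaw":255},{"offset":[-0.0455,0.001,-0.019],"yaw":0.2,"jaw":255},{"offset":[-0.05,0.001,-0.0265],"yaw":0.2,"jaw":255},{"offset":[-0.0525,0.001,-0.0345],"yaw":0.2,"jaw":255},{"offset":[-0.0535,0.0005,-0.0435],"yaw":0.2,"jaw":255},{"offset":[-0.053,0.0005,-0.052],"yaw":0.2,"jaw":255}]'

```text
clock: 9.48
position: [0.5001, 0.1293, 0.1413]
ee_rot: [-0.494, 0.499, -0.501, 0.506]
ft_force: [4.5, -6.6, 4.8]
grip_width: 0.217
```

```bash
python3 -c "
from h import *
arc(100,220)"
```

```text
t 9.48 now phi 100.6 r 0.0444 z 0.1413 F [ 4.5 -6.6  4.8] w 0.217 yaw 0.05 q [ 0.39  0.27 -0.82  1.85  0.22  1.09 -0.51]
[0.0019, 0.0001, -0.0087]
[0.0063, -0.0, -0.017]
[0.0124, -0.0002, -0.0242]
[0.0198, -0.0003, -0.03]
[0.0282, -0.0005, -0.0341]
[0.0373, -0.0006, -0.0364]
[0.0467, -0.0007, -0.0367]
[0.056, -0.0007, -0.0351]
[0.0647, -0.0008, -0.0316]
[0.0725, -0.0008, -0.0264]
```

>>> move_arm --increments '[{"offset":[0.002,0,-0.0085],"yaw":0,"jaw":255},{"offset":[0.0065,0,-0.017],"yaw":0,"jaw":255},{"offset":[0.0125,0,-0.024],"yaw":0,"jaw":255},{"offset":[0.02,-0.0005,-0.03],"yaw":0,"jaw":255},{"offset":[0.028,-0.0005,-0.034],"yaw":0,"jaw":255},{"offset":[0.0375,-0.0005,-0.0365],"yaw":0,"jaw":255},{"offset":[0.0465,-0.0005,-0.0365],"yaw":0,"jaw":255},{"offset":[0.056,-0.0005,-0.035],"yaw":0,"jaw":255},{"offset":[0.0645,-0.001,-0.0315],"yaw":0,"jaw":255},{"offset":[0.0725,-0.001,-0.0265],"yaw":0,"jaw":255}]'

```text
clock: 10.32
position: [0.473, 0.057, 0.1412]
ee_rot: [-0.495, 0.499, -0.5, 0.506]
ft_force: [1.3, 4.7, 5.0]
grip_width: 0.217
```

```bash
python3 -c "
from h import *
arc(220,340)"
```

```text
t 10.32 now phi -140.8 r 0.0455 z 0.1412 F [1.3 4.7 5. ] w 0.217 yaw 0.09 q [ 0.54  0.17 -0.8   1.95  0.13  1.07 -0.31]
[0.0067, 0.0003, 0.0075]
[0.0117, 0.0003, 0.0155]
[0.015, 0.0004, 0.0243]
[0.0163, 0.0005, 0.0336]
[0.0157, 0.0006, 0.043]
[0.0131, 0.0008, 0.0521]
[0.0087, 0.0009, 0.0604]
[0.0027, 0.001, 0.0676]
[-0.0047, 0.0012, 0.0734]
[-0.0132, 0.0013, 0.0776]
```

>>> move_arm --increments '[{"offset":[0.0065,0.0005,0.0075],"yaw":0,"jaw":255},{"offset":[0.0115,0.0005,0.0155],"yaw":0,"jaw":255},{"offset":[0.015,0.0005,0.0245],"yaw":0,"jaw":255},{"offset":[0.0165,0.0005,0.0335],"yaw":0,"jaw":255},{"offset":[0.0155,0.0005,0.043],"yaw":0,"jaw":255},{"offset":[0.013,0.001,0.052],"yaw":0,"jaw":255},{"offset":[0.0085,0.001,0.0605],"yaw":0,"jaw":255},{"offset":[0.0025,0.001,0.0675],"yaw":0,"jaw":255},{"offset":[-0.0045,0.001,0.0735],"yaw":0,"jaw":255},{"offset":[-0.013,0.0015,0.0775],"yaw":0,"jaw":255}]'

```text
clock: 11.15
position: [0.5509, 0.0691, 0.1411]
ee_rot: [-0.495, 0.499, -0.501, 0.505]
ft_force: [-6.3, -1.3, 16.1]
grip_width: 0.22
```

```bash
python3 -c "
from h import *
arc(340,460)"
```

```text
t 11.15 now phi -21.3 r 0.0457 z 0.1411 F [-6.3 -1.3 16.1] w 0.22 yaw 0.01 q [ 0.44  0.35 -0.76  1.76  0.26  1.12 -0.4 ]
[-0.0103, 0.0003, 0.002]
[-0.0197, 0.0003, 0.0023]
[-0.029, 0.0004, 0.0007]
[-0.0377, 0.0004, -0.0028]
[-0.0455, 0.0004, -0.0081]
[-0.0521, 0.0004, -0.0149]
[-0.0571, 0.0003, -0.0228]
[-0.0603, 0.0003, -0.0317]
[-0.0616, 0.0002, -0.041]
[-0.0609, 0.0, -0.0504]
```

>>> move_arm --increments '[{"offset":[-0.0095,-0.0005,0.0015],"yaw":0,"jaw":255},{"offset":[-0.0195,-0.0005,0.002],"yaw":0,"jaw":255},{"offset":[-0.029,-0.0005,0.0005],"yaw":0,"jaw":255},{"offset":[-0.0375,-0.0005,-0.003],"yaw":0,"jaw":255},{"offset":[-0.0455,-0.0005,-0.008],"yaw":0,"jaw":255},{"offset":[-0.052,-0.0005,-0.015],"yaw":0,"jaw":255},{"offset":[-0.057,-0.0005,-0.023],"yaw":0,"jaw":255},{"offset":[-0.06,-0.0005,-0.0315],"yaw":0,"jaw":255},{"offset":[-0.0615,-0.0005,-0.041],"yaw":0,"jaw":255},{"offset":[-0.061,-0.0005,-0.0505],"yaw":0,"jaw":255}]'

```text
clock: 11.98
position: [0.4995, 0.1293, 0.1413]
ee_rot: [-0.496, 0.499, -0.501, 0.504]
ft_force: [6.1, -9.3, 2.1]
grip_width: 0.217
```

```bash
python3 -c "
from h import *
arc(460,580,z=.1415)"
```

```text
t 11.98 now phi 101.4 r 0.0445 z 0.1413 F [ 6.1 -9.3  2.1] w 0.217 yaw -0.01 q [ 0.38  0.27 -0.81  1.85  0.22  1.1  -0.51]
[0.0019, -0.0003, -0.0081]
[0.0063, -0.0004, -0.0164]
[0.0124, -0.0005, -0.0236]
[0.0198, -0.0006, -0.0294]
[0.0282, -0.0007, -0.0335]
[0.0374, -0.0008, -0.0358]
[0.0468, -0.0009, -0.0361]
[0.056, -0.0009, -0.0345]
[0.0647, -0.0009, -0.0309]
[0.0725, -0.0009, -0.0257]
```

>>> move_arm --increments '[{"offset":[0.002,0,-0.008],"yaw":0,"jaw":255},{"offset":[0.0065,0,-0.0165],"yaw":0,"jaw":255},{"offset":[0.0125,-0.0005,-0.0235],"yaw":0,"jaw":255},{"offset":[0.02,-0.0005,-0.0295],"yaw":0,"jaw":255},{"offset":[0.028,-0.0005,-0.0335],"yaw":0,"jaw":255},{"offset":[0.0375,-0.001,-0.036],"yaw":0,"jaw":255},{"offset":[0.047,-0.001,-0.036],"yaw":0,"jaw":255},{"offset":[0.056,-0.001,-0.0345],"yaw":0,"jaw":255},{"offset":[0.0645,-0.001,-0.031],"yaw":0,"jaw":255},{"offset":[0.0725,-0.001,-0.0255],"yaw":0,"jaw":255}]'

```text
clock: 12.82
position: [0.4725, 0.0579, 0.1413]
ee_rot: [-0.496, 0.499, -0.5, 0.505]
ft_force: [-2.1, 3.8, 2.0]
grip_width: 0.213
```

```bash
python3 -c "
from h import *
arc(580,690,z=.1415)"
```

```text
t 12.82 now phi -142.2 r 0.0453 z 0.1413 F [-2.1  3.8  2. ] w 0.213 yaw 0.08 q [ 0.53  0.16 -0.79  1.95  0.13  1.07 -0.31]
[0.0072, -0.0002, 0.0075]
[0.012, -0.0001, 0.0147]
[0.0153, -0.0001, 0.0226]
[0.017, 0.0, 0.0311]
[0.0171, 0.0001, 0.0397]
[0.0156, 0.0002, 0.0482]
[0.0124, 0.0003, 0.0562]
[0.0078, 0.0004, 0.0635]
[0.0018, 0.0005, 0.0698]
[-0.0052, 0.0006, 0.0748]
```

>>> move_arm --increments '[{"offset":[0.007,0,0.0075],"yaw":0,"jaw":255},{"offset":[0.012,0,0.0145],"yaw":0,"jaw":255},{"offset":[0.0155,0,0.0225],"yaw":0,"jaw":255},{"offset":[0.017,0,0.031],"yaw":0,"jaw":255},{"offset":[0.017,0,0.0395],"yaw":0,"jaw":255},{"offset":[0.0155,0,0.048],"yaw":0,"jaw":255},{"offset":[0.0125,0,0.056],"yaw":0,"jaw":255},{"offset":[0.008,0,0.0635],"yaw":0,"jaw":255},{"offset":[0.002,0,0.07],"yaw":0,"jaw":255},{"offset":[-0.005,0.0005,0.075],"yaw":0,"jaw":255}]'

```text
clock: 13.65
position: [0.5483, 0.0635, 0.1414]
ee_rot: [-0.496, 0.499, -0.5, 0.504]
ft_force: [-4.0, -2.3, 2.5]
grip_width: 0.219
```

```bash
python3 -c "
from h import *
arc(690,710,4,z=.1415)"
```

```text
t 13.65 now phi -29.0 r 0.0457 z 0.1414 F [-4.  -2.3  2.5] w 0.219 yaw 0.06 q [ 0.44  0.34 -0.75  1.76  0.25  1.12 -0.38]
[-0.0031, -0.0001, 0.0008]
[-0.0068, -0.0, 0.0023]
[-0.0105, 0.0, 0.0035]
[-0.0143, 0.0, 0.0044]
```

>>> move_arm --increments '[{"offset":[-0.003,0,0.001],"yaw":0,"jaw":255},{"offset":[-0.007,0,0.0025],"yaw":0,"jaw":255},{"offset":[-0.0105,0,0.0035],"yaw":0,"jaw":255},{"offset":[-0.0145,0,0.0045],"yaw":0,"jaw":255},{"offset":[-0.0145,0,0.0045],"yaw":0,"jaw":255},{"offset":[-0.0145,0,0.0045],"yaw":0,"jaw":255},{"offset":[-0.0145,0,0.0045],"yaw":0,"jaw":255},{"offset":[-0.0145,0,0.0045],"yaw":0,"jaw":255}]'

```text
clock: 14.32
position: [0.5531, 0.079, 0.1416]
ee_rot: [-0.495, 0.499, -0.5, 0.505]
ft_force: [5.0, 1.7, -7.6]
grip_width: 0.215
```

```bash
python3 - <<'E'
from h import *
arc(700,710,1,z=.1415); o=obs(); c=manip.camera('wrist')
for q,z in dict(wheel_centre=.1,handle_grip=.137,crank_handle=.107).items():
    for r in manip.spot_point(c,q)[:1]: print(q,round(r['confidence'],2),np.round(r['centre']),np.round(atz(c,r['centre'],z,o),4))
cv2.imwrite('pics/f.png',c['pixels'][:,:,::-1])
c=manip.camera('top')
for q in ['wax_tin','blank_walnut','knockout_bar','spigot','bottle_stopper','blank_oldbeech','shutoff_rim']:
    for r in manip.spot_point(c,q)[:1]: print(q,round(r['confidence'],2),np.round(atz(c,r['centre'],.08 if 'rim' in q else 0),3))
E
```

```text
t 14.32 now phi -8.6 r 0.0453 z 0.1416 F [ 5.   1.7 -7.6] w 0.215 yaw 0.09 q [ 0.41  0.36 -0.75  1.75  0.26  1.13 -0.42]
[0.0011, 0.0001, -0.0004]
t 14.32 pos [0.5531 0.079  0.1416] F [ 5.   1.7 -7.6] w 0.215
R [[0.002, 0.011, 1.0], [-1.0, 0.009, 0.002], [-0.008, -1.0, 0.011]] q [ 0.41   0.359 -0.748  1.748  0.263  1.126 -0.416]
wheel_centre 0.76 [184. 218.] [0.5091 0.0859 0.1   ]
handle_grip 0.84 [260. 260.] [0.5546 0.0779 0.137 ]
crank_handle 0.57 [256. 232.] [0.5523 0.0792 0.107 ]
wax_tin 0.97 [ 0.464 -0.233  0.   ]
blank_walnut 0.71 [ 0.586  0.05  -0.   ]
spigot 0.56 [ 0.567 -0.111  0.   ]
bottle_stopper 0.46 [ 0.577 -0.059  0.   ]
blank_oldbeech 0.84 [0.5   0.212 0.   ]
```

View pics/f.png

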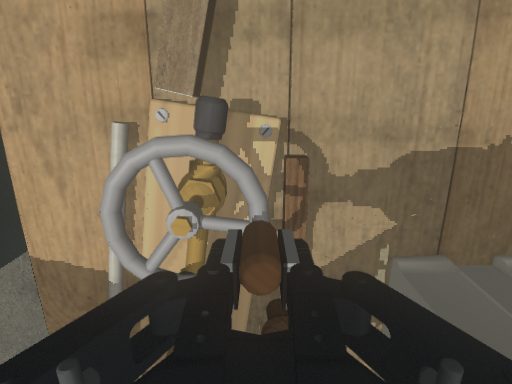

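Same view as at the stop, with the handle between the pads at (260,258). The angle is about 1.5° (0.03 rad) past two turns, inside the ±0.2 rad tolerance, so I'm handing in.

```bash
python3 -c "
from h import *
o=obs(); print(np.abs(o['joint_velocities']).max()); print(manip.hand_in())"
```

```text
t 14.92 pos [0.553  0.079  0.1416] F [ 5.1  0.6 -8. ] w 0.217
R [[0.002, 0.011, 1.0], [-1.0, 0.009, 0.002], [-0.009, -1.0, 0.011]] q [ 0.41   0.359 -0.748  1.748  0.263  1.126 -0.416]
0.0026932532339073796
the job is handed in; nothing more can be done
None
```

I closed the bleed valve, backed it off two full turns, and handed the job in with the crank handle still gripped; it reported no verdict. The clock stood at 14.9 s of the 56 s allowed.

- **Closing:** I gripped the handle at 60 N and turned clockwise about one full turn. The force then rose to 22 N in y with almost no further motion, at a handle angle of about −10°. I held it there for over 0.3 s. I took that as the zero, so the closed position comes from force and arm position, not from a reading of the joint.
- **Opening:** I turned it anticlockwise two turns and stopped at about −8.6°. That puts the valve about 0.03 rad past two turns, against a tolerance of 0.2 rad.
- **Final state:** The arm was still. The opening of 0.217 and the last wrist picture both show the handle between the pads, within a few mm of the grasp point.
- **Bystanders:** In the last top view, five bystanders were within 16 mm of where I first measured them. The wax tin, which the arm never went near, read furthest off, so I take that as detector scatter.
- **Not confirmed:** The last top view did not find the knockout bar or the shut-off rim. I didn't touch either. The bar looks unmoved in the wrist pictures.
- **Disagreement:** The image estimate of the board's yaw was about −5.5°, while the stop sat at about −10°. I trusted the stop.

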